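# Make up two printer repair kits

## Task

Make up the two printer repair kits from the parts standing loose between the trays: the orange gear and the black clamp knob belong in the tray with the blue liner; the small lidded jar, the glue stick and the flat black cap belong in the tray with the yellow liner. Stand each thing upright, as it stands now, centred on a place mark of its own (any mark of its tray), and leave the steel bearing where it is. Keep the arm clear of the headsets that hang over the back right of the worktop.

Things in the scene. Friction and masses are not known exactly. Their poses are not given: they have to be found in the camera images.
- blue_tray: Low white rectangular tray, 206 (its x) x 136 (its y) mm, fixed to the worktop, with a 3 mm wide rim 11 mm high all round and a blue foam liner whose top, on which things stand, is 5 mm above the worktop. Origin: centre of its underside, on the worktop; x along its length, z up. It has two pale round place marks (52 mm across, flat, with a grey middle) in a row on its length axis, centred at x = -50 and +50 mm from the origin (y = 0).
- yellow_tray: Low white rectangular tray, 206 (its x) x 136 (its y) mm, fixed to the worktop, with a 3 mm wide rim 11 mm high all round and a yellow foam liner whose top, on which things stand, is 5 mm above the worktop. Origin: centre of its underside, on the worktop; x along its length, z up. It has three pale round place marks (52 mm across, flat, with a grey middle) in a row on its length axis, centred at x = -70, 0 and +70 mm from the origin (y = 0).
- gear_mid (a point): Orange printed spur gear lying flat, 41 mm across, 14 mm high including a small hub (the toothed rim is 10 mm high); grasp across the teeth. Stands free, its centre at least 115 mm (sideways, y) and 70 mm (along x) from those of its neighbours; the point is its centre, half-way up; z up.
- clamp_knob_mid (a point): Small black clamp knob, 35 mm across at its widest (low down), 33 mm high, with a thinner stem and button on top; grasp across its wide part. Stands free, its centre at least 115 mm (sideways, y) and 70 mm (along x) from those of its neighbours; the point is its centre, half-way up; z up.
- jar_mid (a point): Small round jar, 45 mm across, 43 mm high, pale clear body with a black lid (fixed on); grasp round it. Stands free, its centre at least 115 mm (sideways, y) and 70 mm (along x) from those of its neighbours; the point is its centre, half-way up; z up.
- stick_mid (a point): Upright glue stick with a purple cap, 27 mm across, 93 mm high; grasp round it. Stands free, its centre at least 115 mm (sideways, y) and 70 mm (along x) from those of its neighbours; the point is its centre, half-way up; z up.
- cap_mid (a point): Flat black ribbed round cap, 42 mm across, 14 mm high, no stem; grasp across. Stands free, its centre at least 115 mm (sideways, y) and 70 mm (along x) from those of its neighbours; the point is its centre, half-way up; z up.
- bearing_mid (a point): Steel ball bearing lying flat, 38 mm across, 14 mm high, with a dark seal ring on top; not wanted in any kit, stays where it is. Stands free, its centre at least 115 mm (sideways, y) and 70 mm (along x) from those of its neighbours; the point is its centre, half-way up; z up.
- headset_edge (a point): Lower front corner, on the robot's and the left-hand side, of the nearest black headset hanging from the wall over the back right of the worktop, fixed. The headsets fill the space from this point 0.2 m back and 0.4 m to the right (y < this), and upward. Come forward from the back row before carrying things across to the right, not in a wide arc.

How it is judged:
At the end, for the whole second after the job is handed in: Gear and clamp knob stand in the blue-lined tray, jar, glue stick and cap in the yellow-lined one, each within 15 mm (along each tray axis) of the centre of a place mark of its own, within 4 mm of its standing height on the liner, upright within 0.15 rad and at rest (y of gear_mid in the frame of blue_tray between -0.015 and 0.015 m and z of gear_mid in the frame of blue_tray between 0.008 and 0.016 m and angle between each of gear_mid, clamp_knob_mid, jar_mid, stick_mid, cap_mid's own z axis and vertical below 0.15 rad and linear speed of each of gear, clamp_knob, jar, stick, cap below 0.02 m/s and y of clamp_knob_mid in the frame of blue_tray between -0.015 and 0.015 m and z of clamp_knob_mid in the frame of blue_tray between 0.0175 and 0.0255 m and ((x of gear_mid in the frame of blue_tray between -0.065 and -0.035 m and x of clamp_knob_mid in the frame of blue_tray between 0.035 and 0.065 m) or (x of gear_mid in the frame of blue_tray between 0.035 and 0.065 m and x of clamp_knob_mid in the frame of blue_tray between -0.065 and -0.035 m)) and y of jar_mid in the frame of yellow_tray between -0.015 and 0.015 m and z of jar_mid in the frame of yellow_tray between 0.0225 and 0.0305 m and y of stick_mid in the frame of yellow_tray between -0.015 and 0.015 m and z of stick_mid in the frame of yellow_tray between 0.0475 and 0.0555 m and y of cap_mid in the frame of yellow_tray between -0.015 and 0.015 m and z of cap_mid in the frame of yellow_tray between 0.008 and 0.016 m and ((x of jar_mid in the frame of yellow_tray between -0.085 and -0.055 m and x of stick_mid in the frame of yellow_tray between -0.015 and 0.015 m and x of cap_mid in the frame of yellow_tray between 0.055 and 0.085 m) or (x of jar_mid in the frame of yellow_tray between -0.085 and -0.055 m and x of stick_mid in the frame of yellow_tray between 0.055 and 0.085 m and x of cap_mid in the frame of yellow_tray between -0.015 and 0.015 m) or (x of jar_mid in the frame of yellow_tray between -0.015 and 0.015 m and x of stick_mid in the frame of yellow_tray between -0.085 and -0.055 m and x of cap_mid in the frame of yellow_tray between 0.055 and 0.085 m) or (x of jar_mid in the frame of yellow_tray between -0.015 and 0.015 m and x of stick_mid in the frame of yellow_tray between 0.055 and 0.085 m and x of cap_mid in the frame of yellow_tray between -0.085 and -0.055 m) or (x of jar_mid in the frame of yellow_tray between 0.055 and 0.085 m and x of stick_mid in the frame of yellow_tray between -0.085 and -0.055 m and x of cap_mid in the frame of yellow_tray between -0.015 and 0.015 m) or (x of jar_mid in the frame of yellow_tray between 0.055 and 0.085 m and x of stick_mid in the frame of yellow_tray between -0.015 and 0.015 m and x of cap_mid in the frame of yellow_tray between -0.085 and -0.055 m))); the robot touches nothing.
It fails at once if the steel bearing is moved more than 20 mm (distance of bearing_mid from where it was at the start of the episode above 0.02 m).
It also fails if it takes over 134 s, if anything falls off the work surface, if the arm or the gripper's body presses on something with over 40 N, if the wrist force passes 120 N, or if a joint passes its speed limit or range.

## Robot

A 6-joint arm with a two-finger parallel gripper is mounted at the origin on a cart in front of the work surface, level with it; the furniture and walls round the work are solid. World frame = base frame: x ahead of the robot, y to its left, z up, the work surface at z = 0. Lengths are in m, angles in rad, forces in N, time in s.
With the tool pointing down it reaches from about 0.25 to 0.8 m from the base axis. Payload 8.5 kg.
Tool frame: the origin (TCP) lies midway between the tips of the shut fingers; the grasp point (between the pads) lies 19 mm behind it (arm.grasp_offset is the distance from the TCP to the grasp point, in m); z points along the fingers, y is the line along which they close (so a half turn about z gives the same grasp; the last joint's range is limited). The gripper opens to 85 mm and grips with 20 to 120 N. Pads are 22 mm wide; open, the fingers measure 114 mm over their backs; the gripper's body (76 mm by 85 mm) begins 54 mm behind the grasp point. The pads swing forward as they close: fully open they stand 13 mm farther back than shut.
Start: joints at [1.176, 0.238, -0.013, 1.319, 0, 1.571], TCP at [0.202, 0.485, 0.2] pointing down, gripper open.
Joint ranges: [-2.66, 2.66], [-1.03, 1.9], [-1.14, 1.46], [-1.82, 2.27], [-1.45, 1.34], [-3.14, 3.14]. Speed limits (rad/s): [2.22, 2.22, 2.79, 3.14, 3.14, 3.14].

## Interface

Orientations are given as a unit quaternion [x, y, z, w].
In Python, from station import arm gives the robot as it stands.
- The arm moves only by the tool carry_out, never from a script. Its argument "series" is text: rows parted by semicolons, each of 5 numbers parted by spaces: the shift along the tool's x, y, z in mm, then the turn about the tool's z in rad, then the closure, from 0 (fully open) to 1 (shut). In form: tx ty tz roll gripper; .... A call has 1 to 5 rows; each row shifts and turns the commanded pose from where the row before left it, along the tool's axes as they then stand; what a row does not reach is not made up. A row lasts 1/10 s, in which the tool goes at most 50 mm and 8.59 degrees, less where a joint would pass 70% of its speed; a pose out of reach is approached as far as the arm can. A call with a gripper value outside its range is refused whole. The fingers move at their own pace and stop on an object; the grip force is fixed at half the most. Time passes only in rows, so rows that do not move let the fingers close. It gives the time, the measured TCP pose, the force, the opening and the grip force at its end, in the units of the state.
- arm.sense(): the state, without advancing time (a new reading comes with each control period).
- arm.read_camera(name): name is "scene" or "top"; returns the picture (384x512x3 uint8, red, green, blue); there is no depth.
- arm.camera_model(name): a dict with "fx", "fy", "cx", "cy" (pixels), "pose" (4x4, takes a point from camera to world coordinates). Camera axes: x right, y up, looking along -z (the intrinsics and any distortion apply to the point x, -y, -z); pixel columns grow to the right and rows downward; lengths in m; the calibration is good to about 2 mm. A picture is of the moment at which its call begins. camera_model takes no time and is no camera call.
- arm.close_job(): hands the job in; it is judged then, once.
The state is a dict: "t": time; "joint_pos": joint angles; "joint_velocities": joint speeds; "joint_torque": joint torques, N m; "position": TCP position; "tcp_rot": TCP orientation; "ft_force": force on the tool from outside, world axes, zero at the start; "torque": the same for the moment, N m; "grip_width": finger opening in m; "grip_force": force on a finger pad.
Only numpy, scipy, OpenCV 4.12 (cv2) and the standard library are available. Lean on these libraries where they do the work, as an engineer would, in place of code of your own. Each camera call takes 0.05 s, during which the arm holds its last target. There are 200 camera calls.

## Working session

There is one attempt and no reset: what is moved stays moved. The work goes in short steps, Python scripts to look and compute and a tool call to move; the robot and the scene stay as the last step left them, time stands still between calls to the robot, and variables do not carry over. Pictures are saved under pics/ and viewed, at most 14 in all, crops included, and the job is handed in when it is done.

Besides the shell and the picture viewer there is one more tool, called after ">>>" as name(argument=value, ...), one argument or row to a line, values as JSON. carry_out: Moves the arm, as the interface text tells. Its arguments: {"type":"object","properties":{"series":{"type":"string"}},"required":["series"]}

```bash
mkdir -p pics; python3 - <<'E'
from station import arm
import cv2,numpy as np
np.set_printoptions(precision=4,suppress=True)
for n in("scene","top"):
    cv2.imwrite(f"pics/{n}0.png",cv2.resize(arm.read_camera(n)[:,:,::-1],(800,600),interpolation=cv2.INTER_CUBIC))
    m=arm.camera_model(n);print(n,{k:v for k,v in m.items()})
print(arm.sense(),arm.grasp_offset)
E
```

```text
scene {'fx': 420.98349713619376, 'fy': 420.98349713619376, 'cx': 251.51148308018034, 'cy': 198.66678181938116, 'pose': array([[ 0.4579,  0.6481, -0.6086, -0.1075],
       [-0.8889,  0.3222, -0.3256, -0.3333],
       [-0.0149,  0.6901,  0.7236,  0.9343],
       [ 0.    ,  0.    ,  0.    ,  1.    ]])}
top {'fx': 387.43291503514206, 'fy': 387.43291503514206, 'cx': 253.07304605659684, 'cy': 186.45897406813992, 'pose': array([[ 0.0109,  0.9816, -0.1908,  0.3242],
       [-0.9997,  0.0145,  0.0179,  0.039 ],
       [ 0.0204,  0.1906,  0.9815,  1.2136],
       [ 0.    ,  0.    ,  0.    ,  1.    ]])}
{'t': 0.1, 'joint_pos': array([ 1.176 ,  0.2387, -0.0141,  1.3192,  0.    ,  1.5708]), 'joint_velocities': array([ 0.0006,  0.0005,  0.0025, -0.002 ,  0.0011,  0.0001]), 'joint_torque': array([  0.001 , -53.9718,  34.7   ,   0.0133,   0.0001,   0.    ]), 'position': array([0.2018, 0.4843, 0.2   ]), 'tcp_rot': array([ 0.1961,  0.9806, -0.0006, -0.0001]), 'ft_force': array([ 0.5918, -0.3081,  0.1286]), 'torque': array([ 0.0313, -0.0239, -0.0047]), 'grip_force': 0.0, 'grip_width': 0.08528108458466724} 0.0187
```

View pics/top0.png

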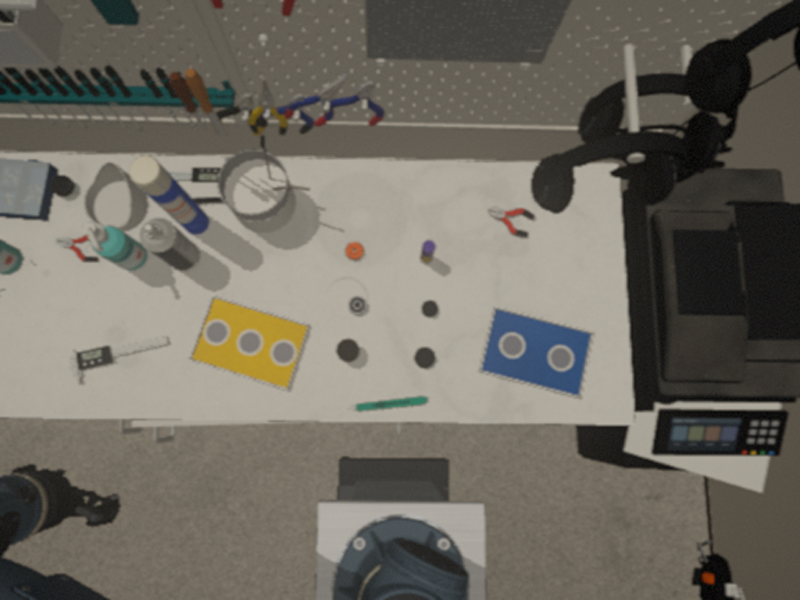

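View pics/scene0.png

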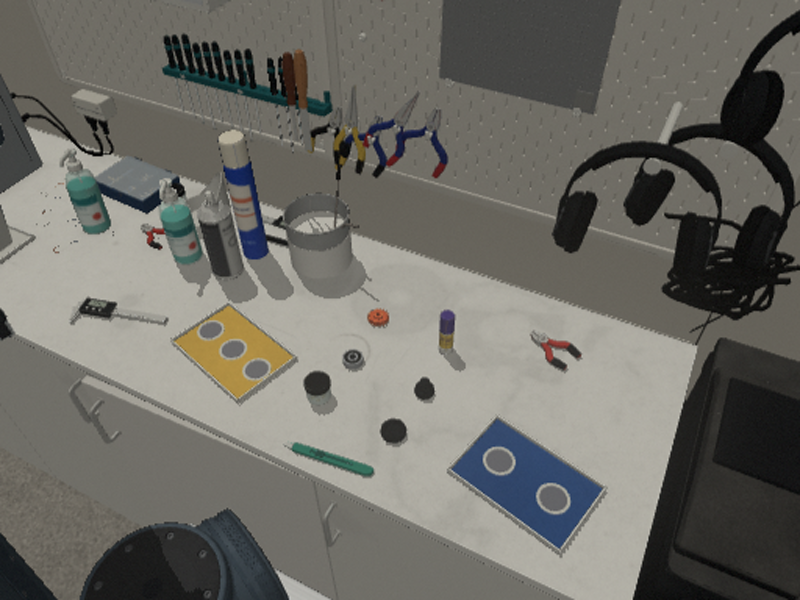

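Top view (800x600): gear (355,251), stick (428,250), bearing (357,305), knob (430,309), jar (347,350), cap (425,357). Yellow marks are at (217,332), (250,342) and (283,352); blue marks at (512,345) and (560,358). I'll enlarge crops for better pixel positions.

```bash
cat > h.py <<'E'
from station import arm
import cv2,numpy as np
np.set_printoptions(precision=4,suppress=True)
def crop(n,c0,r0,w,h,f,name,im=None):
    im=arm.read_camera(n) if im is None else im
    o=cv2.resize(im[r0:r0+h,c0:c0+w,::-1],None,fx=f,fy=f,interpolation=cv2.INTER_CUBIC)
    for c in range(c0-c0%20+20,c0+w,20): cv2.putText(o,str(c),(int((c-c0+.5)*f),10),0,.35,(0,255,0)); cv2.line(o,(int((c-c0+.5)*f),12),(int((c-c0+.5)*f),18),(0,255,0))
    for r in range(r0-r0%20+20,r0+h,20): cv2.putText(o,str(r),(0,int((r-r0+.5)*f)),0,.35,(0,255,0)); cv2.line(o,(22,int((r-r0+.5)*f)),(28,int((r-r0+.5)*f)),(0,255,0))
    cv2.imwrite(f"pics/{name}.png",o)
def world(n,u,v,z):
    m=arm.camera_model(n);P=m["pose"]
    d=P[:3,:3]@np.array([(u-m["cx"])/m["fx"],-(v-m["cy"])/m["fy"],-1])
    return P[:3,3]+d*(z-P[2,3])/d[2]
def pix(n,p):
    m=arm.camera_model(n);P=m["pose"]
    q=P[:3,:3].T@(np.asarray(p)-P[:3,3])
    return np.array([m["cx"]-m["fx"]*q[0]/q[2],m["cy"]+m["fy"]*q[1]/q[2]])
E
python3 - <<'E'
from h import *
a=arm.read_camera("top")
crop("top",195,145,100,100,6,"c1",a)
crop("top",115,180,270,85,2.9,"c2",a)
s=arm.read_camera("scene")
crop("scene",190,185,130,110,5.5,"c3",s)
E
```

```text
(no output)
```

View pics/c1.png

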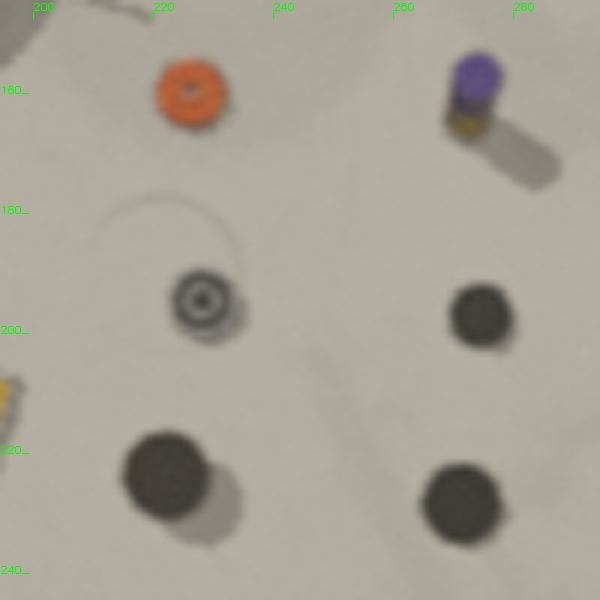

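View pics/c2.png

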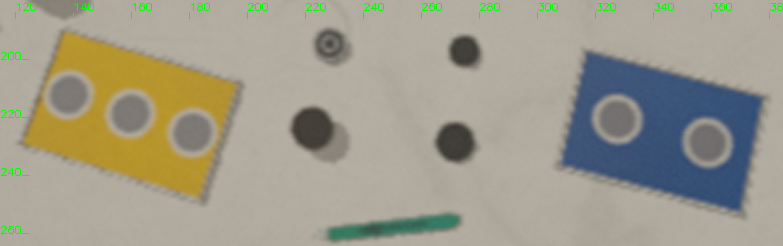

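View pics/c3.png

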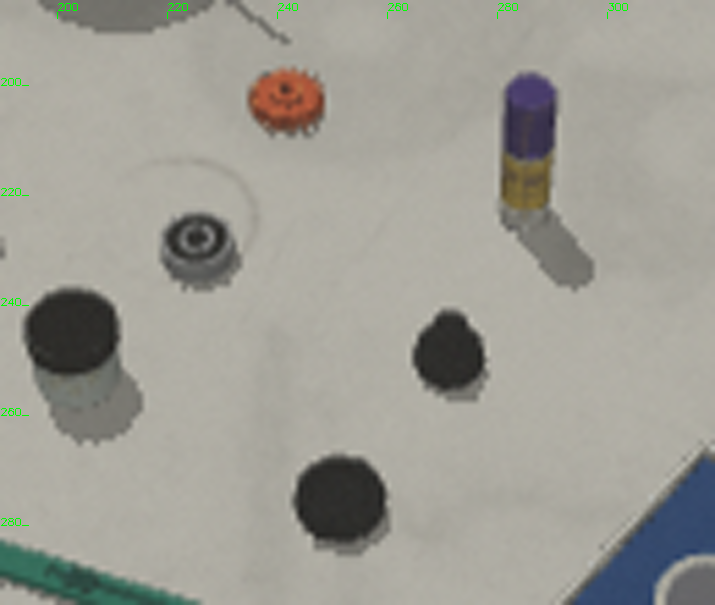

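Both views agree on the layout. The crops give sub-pixel centres (e.g. in top: gear 226.5,160; jar lid 222.3,223.7). Next I'll turn these into positions.

```bash
python3 - <<'E'
from h import *
T=dict(gear=(226.5,160,.010),bearing=(228.2,194.3,.014),stick=(274.2,157.3,.093),knob=(274.7,197.2,.011),jar=(222.3,223.7,.043),cap=(271.5,228.5,.012))
S=dict(gear=(241.7,202.3,.01),bearing=(225.5,227.8,.014),stick=(286.2,201.2,.093),knob=(271.3,248.9,.011),jar=(202.6,244.7,.043),cap=(251.5,274.7,.012))
for k in T: print(k,world("top",*T[k])[:2],world("scene",*S[k])[:2])
for n,p in dict(y1=(138.5,212.4),y2=(159.5,218.6),y3=(180.7,225.2),b1=(327.3,220.4),b2=(358.5,228.5)).items(): print(n,world("top",*p,.005)[:2])
for n,p in dict(y1=(210,330),y2=(232,348.5),y3=(256,370),b1=(498.5,461),b2=(553,498.5)).items(): print(n,world("scene",p[0]/1.5625-.5,p[1]/1.5625-.5,.005)[:2])
E
```

```text
gear [0.6433 0.103 ] [0.6433 0.1022]
bearing [0.5312 0.0948] [0.5321 0.0947]
stick [ 0.632  -0.0438] [ 0.6339 -0.0443]
knob [ 0.5246 -0.0515] [ 0.5252 -0.0524]
jar [0.436  0.1092] [0.4341 0.1068]
cap [ 0.426  -0.0415] [ 0.4269 -0.0425]
y1 [0.4715 0.3733]
y2 [0.453  0.3071]
y3 [0.4333 0.2404]
b1 [ 0.4542 -0.2172]
b2 [ 0.4301 -0.3146]
y1 [0.4735 0.3768]
y2 [0.4547 0.3106]
y3 [0.4328 0.2406]
b1 [ 0.4543 -0.2168]
b2 [ 0.4306 -0.3145]
```

Both cameras agree to about 2 mm and the mark spacings come out right. I'll turn the tool so the fingers close at -15° from world x (across both mark rows), then work at that yaw: jar→y1, cap→y2, stick→y3, knob→b1, gear→b2.

>>> carry_out(
  series="0 0 0 0.144 0.2; 0 0 0 0.144 0.2; 0 0 0 0.144 0.2; 0 0 0 0.144 0.2; 0 0 0 0.144 0.2",
)

```text
t: 0.7
position: [0.2018, 0.4845, 0.2003]
tcp_rot: [0.531, 0.847, -0.0, 0.0]
ft_force: [-1.2, -0.6, 0.3]
grip_width: 0.0685
grip_force: 0.0
```

>>> carry_out(
  series="0 0 0 0.144 0.2; 0 0 0 0.144 0.2; 0 0 0 0.144 0.2; 0 0 0 0.144 0.2; 0 0 0 0.144 0.2",
)

```text
t: 1.2
position: [0.2018, 0.4845, 0.2003]
tcp_rot: [0.796, 0.606, -0.0, 0.0]
ft_force: [-0.2, -0.6, 0.1]
grip_width: 0.0683
grip_force: 0.0
```

```bash
cat >> h.py <<'E'
from scipy.spatial.transform import Rotation
def togo(*targets):
    "tool-frame shift (mm) from the measured pose through the target TCP points, and roll to yaw -15 deg"
    s=arm.sense();p=s["position"];R=Rotation.from_quat(s["tcp_rot"]).as_matrix()
    print("t",s["t"],"p",p,"yaw",np.degrees(np.arctan2(R[1,1],R[0,1])),"tilt",R[:2,2],"w",s["grip_width"],"gf",s["grip_force"],"j6",s["joint_pos"][5],"F",s["ft_force"])
    for q in targets: print(q,(R.T@(np.array(q)-p)*1000).round(1)); p=np.array(q)
P=dict(gear=(.6433,.1026),stick=(.633,-.044),knob=(.525,-.052),jar=(.435,.108),cap=(.4265,-.042),
 y1=(.4725,.375),y2=(.4535,.308),y3=(.433,.2405),b1=(.4543,-.217),b2=(.4303,-.3145))
def at(k,z): return (*P[k],z)
E
python3 -c "
from h import *
togo(at('jar',.12),at('jar',.008),at('jar',.12),at('y1',.12))"
```

```text
t 1.2 p [0.2018 0.4845 0.2003] yaw -15.464252227074539 tilt [-0.0002 -0.0005] w 0.06829765399175734 gf 0.0 j6 3.016710067042567 F [-0.2131 -0.6315  0.1378]
(0.435, 0.108, 0.12) [-300.6  325.1   80.4]
(0.435, 0.108, 0.008) [  0.1   0.  112. ]
(0.435, 0.108, 0.12) [  -0.1   -0.  -112. ]
(0.4725, 0.375, 0.12) [267.3 -35.   -0.1]
```

>>> carry_out(
  series="-30 32.5 8 0 0.2; -30 32.5 8 0 0.2; -30 32.5 8 0 0.2; -30 32.5 8 0 0.2; -30 32.5 8 0 0.2",
)

```text
t: 1.7
position: [0.3201, 0.2958, 0.1602]
tcp_rot: [0.794, 0.608, 0.0, 0.0]
ft_force: [0.9, 0.2, 1.0]
grip_width: 0.0683
grip_force: 0.0
```

>>> carry_out(
  series="-30 32.5 8 0 0.2; -30 32.5 8 0 0.2; -30 32.5 8 0 0.2; -30 32.5 8 0 0.2; -30 32.5 8 0 0.2",
)

```text
t: 2.2
position: [0.438, 0.1084, 0.1203]
tcp_rot: [0.794, 0.608, 0.0, 0.0]
ft_force: [0.1, 0.7, 0.2]
grip_width: 0.0685
grip_force: 0.0
```

```bash
python3 -c "
from h import *
togo(at('jar',.12),at('jar',.008),at('jar',.12),at('y1',.12))
crop('scene',150,150,200,150,4,'d1')"
```

```text
t 2.2 p [0.438  0.1084 0.1203] yaw -15.127568982181797 tilt [0.0003 0.    ] w 0.06847210684277207 gf 0.0 j6 2.0774948566008087 F [0.117  0.7348 0.2351]
(0.435, 0.108, 0.12) [-1.2 -2.8  0.3]
(0.435, 0.108, 0.008) [ -0.  -0. 112.]
(0.435, 0.108, 0.12) [   0.    0. -112.]
(0.4725, 0.375, 0.12) [267.5 -33.5   0. ]
```

View pics/d1.png

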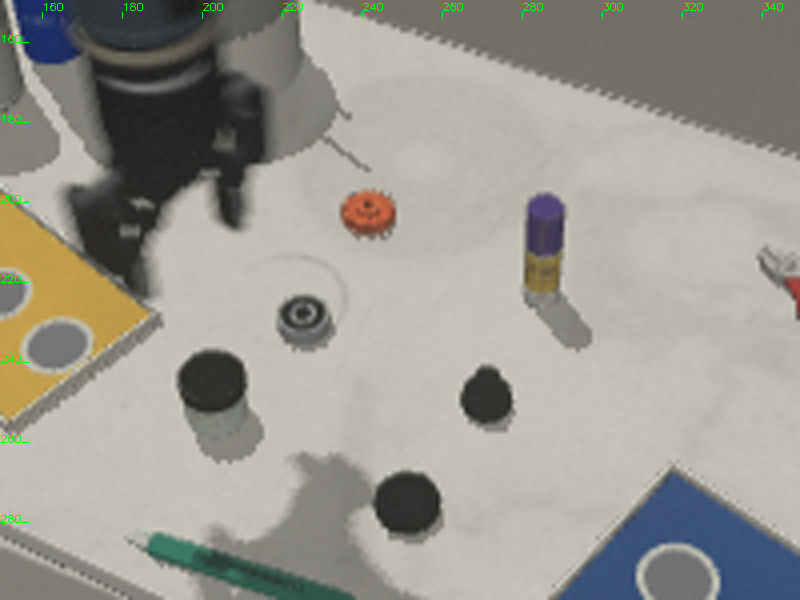

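The view shows the open gripper above and behind the jar lid (about 203,244), with nothing disturbed. Descending on the jar and closing.

>>> carry_out(
  series="-1 -2.5 22 0 0.2; 0 0 30 0 0.2; 0 0 30 0 0.2; 0 0 22 0 0.2; 0 0 8 0 0.2",
)

```text
t: 2.75
position: [0.4331, 0.1094, 0.0066]
tcp_rot: [0.794, 0.608, -0.002, -0.001]
ft_force: [0.5, 0.2, 0.3]
grip_width: 0.0684
grip_force: 0.0
```

>>> carry_out(
  series="0 0 0 0 0.9; 0 0 0 0 0.9; 0 0 0 0 0.9; 0 0 0 0 0.9; 0 0 0 0 0.9",
)

```text
t: 3.25
position: [0.4443, 0.1105, 0.0146]
tcp_rot: [0.794, 0.607, 0.008, 0.005]
ft_force: [9.4, -8.8, 38.6]
grip_width: 0.009
grip_force: 45.4
```

```bash
python3 -c "
from h import *
print(pix('scene',(.438,.108,.128)))
togo(at('jar',.12),at('y1',.12),at('y1',.014))
"
```

```text
[199.6587 222.7834]
t 3.25 p [0.4443 0.1105 0.0146] yaw -15.182037324531718 tilt [0.0185 0.0006] w 0.009033249871282711 gf 45.41529730594448 j6 2.0822951937479464 F [ 9.4191 -8.7667 38.5851]
(0.435, 0.108, 0.12) [  -4.2   -6.4 -105.5]
(0.4725, 0.375, 0.12) [267.5 -33.7   0.9]
(0.4725, 0.375, 0.014) [ -0.6  -1.9 106. ]
```

The opening is 9 mm with an upward force, so this isn't a jar grip. Looking before moving.

```bash
python3 -c "
from h import *
a=arm.read_camera('scene')[150:300,130:280];b=arm.read_camera('top')[150:300,150:300]
cv2.imwrite('pics/e1.png',cv2.resize(np.hstack([a,b])[:,:,::-1],(800,400),interpolation=cv2.INTER_CUBIC))
togo()"
```

```text
t 3.35 p [0.4443 0.1105 0.0146] yaw -15.182988836767484 tilt [0.0186 0.0007] w 0.009378278694987217 gf 45.42729010885523 j6 2.0823246831809747 F [ 9.6463 -7.5321 38.5373]
```

View pics/e1.png

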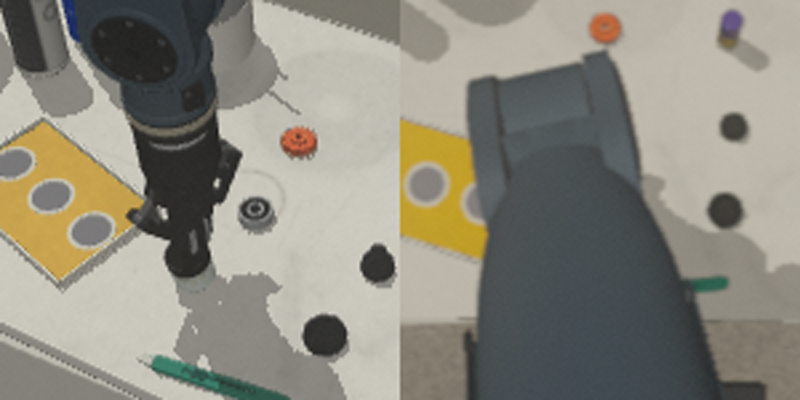

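The gripper is at the jar, but the fingers' exact relation to the lid is hidden at this scale, so I'll take an enlarged crop.

```bash
python3 -c "
from h import *
crop('scene',165,180,75,85,7,'e2')
s=arm.sense()['position'];print(pix('scene',s),pix('scene',at('jar',.043)),pix('scene',at('jar',.0)))"
```

```text
[204.4631 247.9045] [202.3851 244.2988] [203.9494 253.927 ]
```

View pics/e2.png

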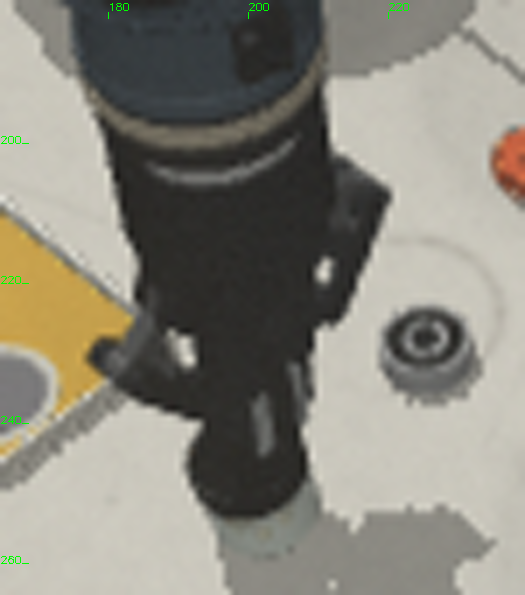

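The fingers have closed on top of the jar lid: the finger highlight covers the lid's back half at about (202,240), and the jar has shifted about 3 px left. So the fingertips sit roughly 29 mm higher than the reported TCP implies. In d1 the tips were also 7 px higher than predicted, which fits. I'll raise the arm with the fingers shut and measure the tips in the camera.

>>> carry_out(
  series="0 0 -20 0 0.9; 0 0 -30 0 0.9; 0 0 -30 0 1; 0 0 0 0 1; 0 0 0 0 1",
)

```text
t: 3.9
position: [0.4357, 0.1101, 0.0899]
tcp_rot: [0.794, 0.608, 0.002, 0.001]
ft_force: [0.1, -0.7, -1.0]
grip_width: -0.0002
grip_force: 0.0
```

```bash
python3 -c "
from h import *
a=arm.read_camera('scene');b=arm.read_camera('top')
o=np.hstack([a[175:265,160:240],b[165:255,180:260]])
cv2.imwrite('pics/e3.png',cv2.resize(o[:,:,::-1],None,fx=5,fy=5,interpolation=cv2.INTER_CUBIC))
s=arm.sense()['position'];print(pix('scene',s),pix('top',s),pix('scene',s+[0,0,.03]))
togo()"
```

```text
[199.9221 233.4609] [221.1689 222.7375] [198.6931 225.9837]
t 4.0 p [0.4344 0.1098 0.0883] yaw -15.124164103091958 tilt [-0.0001 -0.0001] w -0.00018377372005708322 gf 0.0 j6 2.082388012996225 F [-0.0053  0.5601 -0.2978]
```

View pics/e3.png

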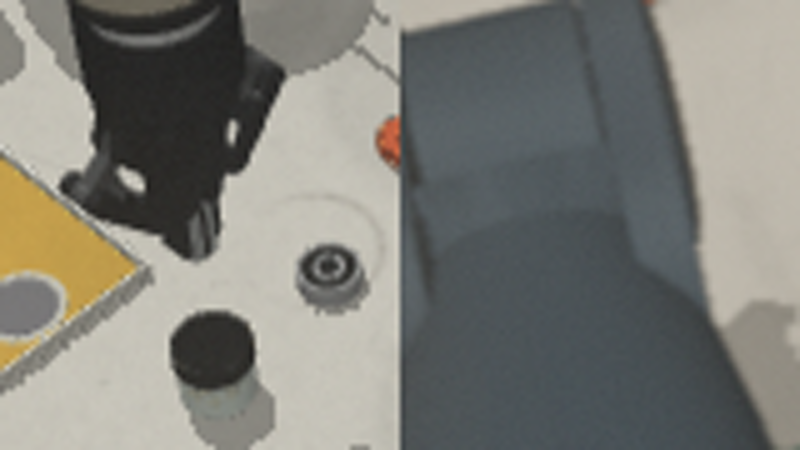

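The shut tips show at about (199.5,226); the reported TCP would project to (199.9,233.5), and 28–30 mm higher fits. Lid contact agrees: true tip z ≈ reported z + 28 mm. The jar is still at its first place, so I'll re-grasp lower by that amount.

>>> carry_out(
  series="-1.5 0.5 0 0 0.2; 0 0 0 0 0.2; 0 0 0 0 0.2; 0 0 20 0 0.2; 0 0 25 0 0.2",
)

```text
t: 4.5
position: [0.4357, 0.1085, 0.0435]
tcp_rot: [0.794, 0.608, 0.001, 0.0]
ft_force: [-0.1, -0.4, -0.0]
grip_width: 0.0682
grip_force: 0.0
```

>>> carry_out(
  series="0 0 25 0 0.2; 0 0 20 0 0.2; 0 0 12 0 0.2; 0 0 6 0 0.2; 0 0 0 0 0.2",
)

```text
t: 5.0
position: [0.4342, 0.1081, -0.0202]
tcp_rot: [0.794, 0.608, -0.001, -0.0]
ft_force: [0.8, -0.3, -0.1]
grip_width: 0.0687
grip_force: 0.0
```

>>> carry_out(
  series="0 0 0 0 0.8; 0 0 0 0 0.8; 0 0 0 0 0.8; 0 0 0 0 0.8; 0 0 0 0 0.8",
)

```text
t: 5.5
position: [0.4352, 0.1084, -0.0185]
tcp_rot: [0.794, 0.608, 0.001, 0.0]
ft_force: [-2.3, -0.3, 5.6]
grip_width: 0.0424
grip_force: 59.8
```

```bash
python3 -c "
from h import *
togo(at('jar',.09),at('y1',.09),at('y1',-.013))"
```

```text
t 5.5 p [ 0.4352  0.1084 -0.0185] yaw -15.123894997976272 tilt [0.0013 0.0004] w 0.042368458649164345 gf 59.838207364082336 j6 2.0788529334235584 F [-2.3089 -0.3035  5.5513]
(0.435, 0.108, 0.09) [  -0.4   -0.  -108.5]
(0.4725, 0.375, 0.09) [267.5 -33.5   0.2]
(0.4725, 0.375, -0.013) [ -0.1  -0.1 103. ]
```

Jar gripped (42 mm). Lifting and carrying it to y1.

>>> carry_out(
  series="0 0 -15 0 0.8; 0 0 -30 0 0.8; 22 -3 -30 0 0.8; 40 -5 -5 0 0.8; 45 -6 0 0 0.8",
)

```text
t: 6.0
position: [0.4507, 0.2164, 0.0631]
tcp_rot: [0.795, 0.607, 0.002, 0.001]
ft_force: [1.0, 0.5, -0.5]
grip_width: 0.0423
grip_force: 60.8
```

>>> carry_out(
  series="45 -6 0 0 0.8; 45 -6 0 0 0.8; 45 -5 0 0 0.8; 25 -2.5 0 0 0.8; 0 0 0 0 0.8",
)

```text
t: 6.5
position: [0.4726, 0.3783, 0.0608]
tcp_rot: [0.793, 0.609, 0.001, -0.0]
ft_force: [-0.0, 0.3, -1.3]
grip_width: 0.0425
grip_force: 60.8
```

```bash
python3 -c "
from h import *
togo(at('y1',.06),at('y1',-.013))"
```

```text
t 6.5 p [0.4726 0.3783 0.0608] yaw -14.953108855883913 tilt [0.0014 0.0017] w 0.04249810116399251 gf 60.83561796308903 j6 2.506595306762896 F [-0.0324  0.286  -1.291 ]
(0.4725, 0.375, 0.06) [-3.3  0.7  0.8]
(0.4725, 0.375, -0.013) [-0.1 -0.1 73. ]
```

>>> carry_out(
  series="-2 0.5 20 0 0.8; 0 0 25 0 0.8; 0 0 15 0 0.8; 0 0 6 0 0.8; 0 0 2 0 0.8",
)

```text
t: 7.0
position: [0.4719, 0.3719, -0.0076]
tcp_rot: [0.794, 0.608, -0.0, 0.0]
ft_force: [-0.3, -0.3, 0.2]
grip_width: 0.0421
grip_force: 60.8
```

>>> carry_out(
  series="0 0 2 0 0.8; 0 0 2 0 0.8; 0 0 0 0 0.8; 0 0 0 0 0.8; 0 0 0 0 0.8",
)

```text
t: 7.5
position: [0.4722, 0.3728, -0.0112]
tcp_rot: [0.794, 0.608, 0.0, 0.0]
ft_force: [-0.3, -1.1, 0.2]
grip_width: 0.0421
grip_force: 60.8
```

```bash
python3 -c "
from h import *
togo(at('y1',-.013))"
```

```text
t 7.5 p [ 0.4722  0.3728 -0.0112] yaw -15.12237596090945 tilt [0.0004 0.0002] w 0.04210578467271208 gf 60.83947509670729 j6 2.503087336929159 F [-0.293  -1.0521  0.2256]
(0.4725, 0.375, -0.013) [ 2.2 -0.3  1.8]
```

Correct 2 mm and lower until contact.

>>> carry_out(
  series="2 0 1 0 0.8; 0 0 1 0 0.8; 0 0 0 0 0.8; 0 0 0 0 0.8; 0 0 0 0 0.8",
)

```text
t: 8.0
position: [0.4728, 0.3748, -0.0134]
tcp_rot: [0.794, 0.608, 0.0, -0.0]
ft_force: [-0.1, 1.2, 2.2]
grip_width: 0.0422
grip_force: 61.0
```

Touching down. Release and rise.

>>> carry_out(
  series="0 0 0 0 0.25; 0 0 0 0 0.25; 0 0 0 0 0.25; 0 0 0 0 0.25; 0 0 -10 0 0.25",
)

```text
t: 8.5
position: [0.4717, 0.3739, -0.0044]
tcp_rot: [0.794, 0.608, -0.001, 0.0]
ft_force: [-0.1, -0.0, 0.6]
grip_width: 0.0642
grip_force: 0.0
```

>>> carry_out(
  series="0 0 -25 0 0.25; 0 0 -30 0 0.25; 0 0 -30 0 0.25; -20 0 -10 0 0.25; -45 0 0 0 0.25",
)

```text
t: 9.0
position: [0.4577, 0.3143, 0.0941]
tcp_rot: [0.793, 0.609, 0.003, 0.0]
ft_force: [1.9, -1.6, 0.1]
grip_width: 0.0637
grip_force: 0.0
```

```bash
python3 -c "
from h import *
togo(at('cap',.09),at('cap',-.026))
a=arm.read_camera('scene')
crop('scene',95,160,120,110,5,'f1',a)"
```

```text
t 9.0 p [0.4577 0.3143 0.0941] yaw -14.991932625506232 tilt [0.0047 0.0036] w 0.06373171360587919 gf 0.0 j6 2.4340684074099603 F [ 1.8642 -1.6286  0.127 ]
(0.4265, -0.042, 0.09) [-352.3   62.     2.7]
(0.4265, -0.042, -0.026) [ -0.5  -0.4 116. ]
```

View pics/f1.png

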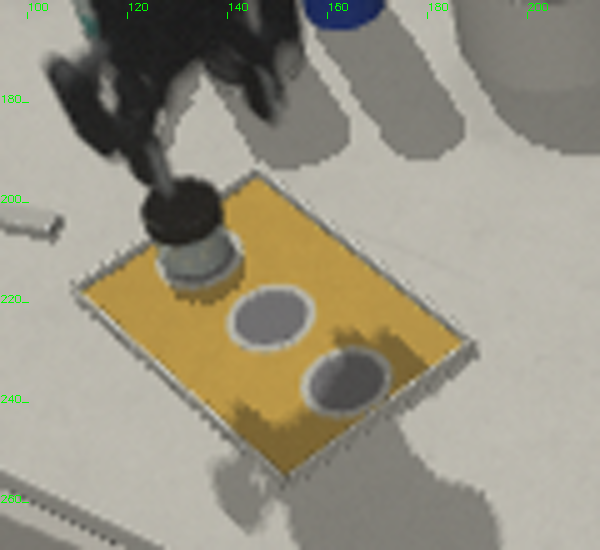

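The jar stands upright on mark y1 (lid centre 131,202); y2 and y3 are free at (148.9,223.1) and (163.9,235.5). Next, the cap.

>>> carry_out(
  series="-44 7.5 0 0 0.25; -44 7.5 0 0 0.25; -44 7.5 0 0 0.25; -44 7.5 0 0 0.25; -44 7.5 0 0 0.25",
)

```text
t: 9.55
position: [0.4341, 0.0882, 0.0922]
tcp_rot: [0.794, 0.608, 0.0, 0.0]
ft_force: [0.8, 0.5, 0.7]
grip_width: 0.0638
grip_force: 0.0
```

>>> carry_out(
  series="-44 7.5 0 0 0.25; -44 7.5 0 0 0.25; -30 7.5 30 0 0.25; 0 0 30 0 0.25; 0 0 0 0 0.25",
)

```text
t: 10.05
position: [0.4229, -0.0308, 0.0296]
tcp_rot: [0.795, 0.607, -0.002, -0.002]
ft_force: [-0.7, 0.2, 0.1]
grip_width: 0.0643
grip_force: 0.0
```

```bash
python3 -c "
from h import *
print(world('scene',130.9,201.9,.048),world('scene',148.9,223.1,.005),world('scene',163.9,235.5,.005))
togo(at('cap',-.02))"
```

```text
[0.4703 0.3735 0.048 ] [0.4542 0.3069 0.005 ] [0.4359 0.2408 0.005 ]
t 10.05 p [ 0.4229 -0.0308  0.0296] yaw -15.26640401816533 tilt [-0.0047  0.0003] w 0.0643249773472305 gf 0.0 j6 1.7645027124939414 F [-0.6696  0.2312  0.0934]
(0.4265, -0.042, -0.02) [-9.8  6.7 49.6]
```

>>> carry_out(
  series="-9 5 0 0 0.25; 0 0 15 0 0.25; 0 0 20 0 0.25; 0 0 10 0 0.25; 0 0 0 0 0.25",
)

```text
t: 10.55
position: [0.4279, -0.0399, -0.0134]
tcp_rot: [0.794, 0.608, -0.0, -0.0]
ft_force: [-0.4, 0.4, -0.4]
grip_width: 0.0639
grip_force: 0.0
```

>>> carry_out(
  series="0 0 3 0 0.25; 0 0 3 0 0.25; 0 0 3 0 0.25; 0 0 0 0 0.25; 0 0 0 0 0.25",
)

```text
t: 11.05
position: [0.4278, -0.0401, -0.0224]
tcp_rot: [0.794, 0.608, -0.0, 0.0]
ft_force: [0.2, -0.3, 0.6]
grip_width: 0.0645
grip_force: 0.0
```

```bash
python3 -c "
from h import *
togo(at('cap',-.025))"
```

```text
t 11.05 p [ 0.4278 -0.0401 -0.0224] yaw -15.122573804841693 tilt [-0.     -0.0001] w 0.06448194001954768 gf 0.0 j6 1.741394346092151 F [ 0.2062 -0.318   0.5798]
(0.4265, -0.042, -0.025) [-2.2 -0.8  2.6]
```

>>> carry_out(
  series="-2 -1 0 0 0.42; 0 0 0 0 0.42; 0 0 0 0 0.42; 0 0 2 0 0.42; 0 0 0 0 0.42",
)

```text
t: 11.55
position: [0.4262, -0.0418, -0.0247]
tcp_rot: [0.794, 0.608, -0.0, -0.0]
ft_force: [0.8, -0.5, -0.3]
grip_width: 0.0493
grip_force: 0.0
```

>>> carry_out(
  series="0 0 2 0 0.42; 0 0 0 0 0.42; 0 0 1 0 0.42; 0 0 0 0 0.42; 0 0 0 0 0.42",
)

```text
t: 12.05
position: [0.4263, -0.0417, -0.0275]
tcp_rot: [0.794, 0.608, -0.0, 0.0]
ft_force: [0.2, 0.6, -0.3]
grip_width: 0.0495
grip_force: 0.0
```

No contact down to -0.0275, which supports the 28 mm offset (tips about 3 mm above the table). Closing.

>>> carry_out(
  series="0 0 0 0 0.8; 0 0 0 0 0.8; 0 0 0 0 0.8; 0 0 0 0 0.8; 0 0 0 0 0.8",
)

```text
t: 12.55
position: [0.4266, -0.0418, -0.027]
tcp_rot: [0.794, 0.608, 0.0, 0.0]
ft_force: [-1.3, 0.5, 8.0]
grip_width: 0.0385
grip_force: 59.2
```

```bash
python3 -c "
from h import *
togo(at('cap',.06),at('y2',.06),at('y2',-.022))"
```

```text
t 12.55 p [ 0.4266 -0.0418 -0.027 ] yaw -15.131759398161924 tilt [ 0.0006 -0.0002] w 0.03849818173259551 gf 59.18711306032492 j6 1.7373234381323184 F [-1.3211  0.5265  7.963 ]
(0.4265, -0.042, 0.06) [ -0.2   0.1 -87. ]
(0.4535, 0.308, 0.06) [344.9 -65.3  -0. ]
(0.4535, 0.308, -0.022) [ 0.  -0.1 82. ]
```

>>> carry_out(
  series="0 0 -15 0 0.8; 0 0 -30 0 0.8; 15 0 -30 0 0.8; 40 -8 -12 0 0.8; 43 -8 0 0 0.8",
)

```text
t: 13.05
position: [0.4381, 0.0577, 0.0617]
tcp_rot: [0.795, 0.607, 0.002, 0.001]
ft_force: [-0.3, 0.3, -0.3]
grip_width: 0.038
grip_force: 60.5
```

>>> carry_out(
  series="43 -8 0 0 0.8; 43 -8 0 0 0.8; 43 -8 0 0 0.8; 43 -8 0 0 0.8; 43 -8 0 0 0.8",
)

```text
t: 13.55
position: [0.4537, 0.2769, 0.0595]
tcp_rot: [0.794, 0.608, 0.0, 0.0]
ft_force: [0.6, 0.5, 0.5]
grip_width: 0.0386
grip_force: 60.5
```

>>> carry_out(
  series="30 -8 0 0 0.8; 0 0 0 0 0.8; 0 0 20 0 0.8; 0 0 20 0 0.8; 0 0 0 0 0.8",
)

```text
t: 14.05
position: [0.4523, 0.3043, 0.0173]
tcp_rot: [0.794, 0.608, -0.002, -0.0]
ft_force: [-0.7, 0.3, 0.4]
grip_width: 0.0383
grip_force: 60.5
```

```bash
python3 -c "
from h import *
togo(at('y2',-.022))"
```

```text
t 14.05 p [0.4523 0.3043 0.0173] yaw -15.138207415915623 tilt [-0.0038 -0.0028] w 0.03830750836619723 gf 60.46749414992519 j6 2.427426540410453 F [-0.693   0.2766  0.4469]
(0.4535, 0.308, -0.022) [ 4.   0.3 39.3]
```

>>> carry_out(
  series="3 0 20 0 0.8; 0 0 12 0 0.8; 0 0 5 0 0.8; 0 0 1 0 0.8; 0 0 0 0 0.8",
)

```text
t: 14.55
position: [0.455, 0.3089, -0.0181]
tcp_rot: [0.794, 0.608, 0.0, 0.0]
ft_force: [-0.9, 0.4, 0.0]
grip_width: 0.0382
grip_force: 60.5
```

```bash
python3 -c "
from h import *
togo(at('y2',-.022))"
```

```text
t 14.55 p [ 0.455   0.3089 -0.0181] yaw -15.137150957947034 tilt [0.0002 0.    ] w 0.03821181335812154 gf 60.46834426961141 j6 2.4314050228600506 F [-0.9232  0.4415  0.0252]
(0.4535, 0.308, -0.022) [-1.3 -1.3  3.9]
```

>>> carry_out(
  series="-1 -1 2 0 0.8; 0 0 1 0 0.8; 0 0 1 0 0.8; 0 0 0 0 0.8; 0 0 0 0 0.8",
)

```text
t: 15.05
position: [0.4537, 0.3083, -0.0219]
tcp_rot: [0.794, 0.608, 0.0, 0.0]
ft_force: [-1.4, -1.2, 6.9]
grip_width: 0.0383
grip_force: 61.1
```

>>> carry_out(
  series="0 0 0 0 0.3; 0 0 0 0 0.3; 0 0 0 0 0.3; 0 0 0 0 0.3; 0 0 -10 0 0.3",
)

```text
t: 15.55
position: [0.4528, 0.3077, -0.0133]
tcp_rot: [0.794, 0.608, -0.001, -0.0]
ft_force: [-0.5, 0.1, 0.1]
grip_width: 0.0597
grip_force: 0.0
```

>>> carry_out(
  series="0 0 -30 0 0.3; 0 0 -35 0 0.3; 0 0 -35 0 0.3; -40 25 -20 0 0.3; -40 25 0 0 0.3",
)

```text
t: 16.05
position: [0.4826, 0.2199, 0.1109]
tcp_rot: [0.793, 0.609, 0.003, 0.001]
ft_force: [1.6, -0.9, -0.2]
grip_width: 0.06
grip_force: 0.0
```

```bash
python3 -c "
from h import *
togo(at('stick',.11),at('stick',.0),at('stick',.06),at('y3',.07))"
```

```text
t 16.05 p [0.4826 0.2199 0.1109] yaw -14.943436483712224 tilt [0.0056 0.0025] w 0.05998973522144927 gf 0.0 j6 2.259257604449753 F [ 1.6354 -0.8781 -0.2142]
(0.633, -0.044, 0.11) [-216.2  213.4    1.1]
(0.633, -0.044, 0.0) [ -0.4  -0.5 110. ]
(0.633, -0.044, 0.06) [  0.2   0.3 -60. ]
(0.433, 0.2405, 0.07) [ 223.3 -266.5  -10.4]
```

>>> carry_out(
  series="-31 30.5 0 0 0.3; -31 30.5 0 0 0.3; -31 30.5 0 0 0.3; -31 30.5 0 0 0.3; -31 30.5 0 0 0.3",
)

```text
t: 16.55
position: [0.5882, 0.0279, 0.1079]
tcp_rot: [0.794, 0.608, 0.0, 0.0]
ft_force: [0.9, 0.3, -0.9]
grip_width: 0.0596
grip_force: 0.0
```

```bash
python3 -c "
from h import *
togo(at('stick',.11),at('stick',.005))
from scipy.optimize import least_squares
r=least_squares(lambda p:np.r_[pix('top',p)-[348.5,133],pix('scene',p)-[364,160]],[.7,-.3,.3]);print('headset',r.x,r.cost)"
```

```text
t 16.55 p [0.5882 0.0279 0.1079] yaw -15.128661952025102 tilt [ 0.0008 -0.    ] w 0.05955378708576067 gf 0.0 j6 1.882321167555316 F [ 0.8588  0.2704 -0.9207]
(0.633, -0.044, 0.11) [-57.7  62.   -2. ]
(0.633, -0.044, 0.005) [ -0.   -0.1 105. ]
headset [ 0.6435 -0.2178  0.3   ] 4.184235286646898
```

The headset corner is near (0.65, -0.21, 0.3), about 17 cm clear of the stick. Continuing.

>>> carry_out(
  series="-29 31 0 0 0.3; -27 29 0 0 0.3; 0 0 0 0 0.3; 0 0 0 0 0.3; 0 0 0 0 0.3",
)

```text
t: 17.05
position: [0.6302, -0.0395, 0.1073]
tcp_rot: [0.794, 0.608, -0.0, -0.0]
ft_force: [0.8, 0.4, -0.2]
grip_width: 0.0601
grip_force: 0.0
```

```bash
python3 -c "
from h import *
togo(at('stick',.005))"
```

```text
t 17.05 p [ 0.6302 -0.0395  0.1073] yaw -15.109549609307365 tilt [-0.0005  0.0001] w 0.06007573851958503 gf 0.0 j6 1.7718820841725735 F [ 0.8233  0.3859 -0.1604]
(0.633, -0.044, 0.005) [ -3.6   4.  102.3]
```

>>> carry_out(
  series="-3.5 4 0 0 0.3; 0 0 30 0 0.3; 0 0 35 0 0.3; 0 0 25 0 0.3; 0 0 12 0 0.3",
)

```text
t: 17.55
position: [0.6321, -0.0436, 0.003]
tcp_rot: [0.794, 0.608, -0.001, -0.001]
ft_force: [-0.5, -0.1, 0.1]
grip_width: 0.0599
grip_force: 0.0
```

>>> carry_out(
  series="0 0 0 0 0.9; 0 0 0 0 0.9; 0 0 0 0 0.9; 0 0 0 0 0.9; 0 0 0 0 0.9",
)

```text
t: 18.05
position: [0.6347, -0.0445, 0.0065]
tcp_rot: [0.794, 0.608, 0.001, 0.001]
ft_force: [0.3, 0.2, 6.9]
grip_width: 0.0242
grip_force: 59.2
```

```bash
python3 -c "
from h import *
togo(at('stick',.07),at('y3',.07),at('y3',.01))"
```

```text
t 18.05 p [ 0.6347 -0.0445  0.0065] yaw -15.12596668249692 tilt [ 0.0024 -0.0002] w 0.02423799917886076 gf 59.16471670650935 j6 1.7647392701310736 F [0.3197 0.175  6.9169]
(0.633, -0.044, 0.07) [  0.1  -1.7 -63.5]
(0.433, 0.2405, 0.07) [ 222.5 -267.3   -0.5]
(0.433, 0.2405, 0.01) [-0.  -0.1 60. ]
```

>>> carry_out(
  series="0 0 -15 0 0.9; 0 0 -25 0 0.9; 10 -10 -25 0 0.9; 26 -31 0 0 0.9; 28 -33.5 0 0 0.9",
)

```text
t: 18.55
position: [0.579, 0.0369, 0.0711]
tcp_rot: [0.795, 0.607, 0.001, 0.001]
ft_force: [0.0, 0.5, -0.1]
grip_width: 0.0242
grip_force: 58.8
```

>>> carry_out(
  series="28 -33.5 0 0 0.9; 28 -33.5 0 0 0.9; 28 -33.5 0 0 0.9; 28 -33.5 0 0 0.9; 28 -33.5 0 0 0.9",
)

```text
t: 19.05
position: [0.4523, 0.2168, 0.0705]
tcp_rot: [0.794, 0.608, 0.0, 0.0]
ft_force: [0.4, 1.0, -1.2]
grip_width: 0.0243
grip_force: 58.8
```

>>> carry_out(
  series="18 -25 0 0 0.9; 0 0 0 0 0.9; 0 0 15 0 0.9; 0 0 15 0 0.9; 0 0 0 0 0.9",
)

```text
t: 19.55
position: [0.4331, 0.2387, 0.0389]
tcp_rot: [0.794, 0.608, -0.001, -0.0]
ft_force: [-0.2, -0.6, -0.3]
grip_width: 0.024
grip_force: 58.9
```

```bash
python3 -c "
from h import *
togo(at('y3',.0115))"
```

```text
t 19.55 p [0.4331 0.2387 0.0389] yaw -15.135970793616234 tilt [-0.002  -0.0013] w 0.023968228809095986 gf 58.88426167977741 j6 2.33874863885399 F [-0.162  -0.5749 -0.2764]
(0.433, 0.2405, 0.0115) [ 1.8 -0.6 27.4]
```

>>> carry_out(
  series="1 0 15 0 0.9; 0 0 7 0 0.9; 0 0 2 0 0.9; 0 0 1 0 0.9; 0 0 0 0 0.9",
)

```text
t: 20.05
position: [0.4345, 0.2405, 0.0154]
tcp_rot: [0.794, 0.608, 0.0, 0.0]
ft_force: [0.5, 0.1, 0.1]
grip_width: 0.0242
grip_force: 58.9
```

>>> carry_out(
  series="0 0 1 0 0.9; 0 0 1 0 0.9; 0 0 0 0 0.9; 0 0 0 0 0.9; 0 0 0 0 0.9",
)

```text
t: 20.55
position: [0.4341, 0.2405, 0.0131]
tcp_rot: [0.794, 0.608, -0.0, 0.0]
ft_force: [-0.5, -0.6, -0.7]
grip_width: 0.0246
grip_force: 58.9
```

```bash
python3 -c "
from h import *
togo(at('y3',.0115))"
```

```text
t 20.55 p [0.4341 0.2405 0.0131] yaw -15.123497375033864 tilt [ 0.     -0.0001] w 0.024575433460891388 gf 58.9066223345435 j6 2.340663964532921 F [-0.4578 -0.6231 -0.6613]
(0.433, 0.2405, 0.0115) [-0.3 -1.1  1.6]
```

>>> carry_out(
  series="0 0 1 0 0.9; 0 0 1 0 0.9; 0 0 0.5 0 0.9; 0 0 0 0 0.9; 0 0 0 0 0.9",
)

```text
t: 21.05
position: [0.4343, 0.2406, 0.0114]
tcp_rot: [0.794, 0.608, 0.0, 0.0]
ft_force: [-2.9, -1.6, 12.8]
grip_width: 0.0247
grip_force: 60.2
```

>>> carry_out(
  series="0 0 -0.5 0 0.9; 0 0 0 0 0.4; 0 0 0 0 0.3; 0 0 0 0 0.3; 0 0 0 0 0.3",
)

```text
t: 21.55
position: [0.4341, 0.2404, 0.0108]
tcp_rot: [0.794, 0.608, -0.0, 0.0]
ft_force: [0.7, -0.4, 0.2]
grip_width: 0.06
grip_force: 0.0
```

>>> carry_out(
  series="0 0 -15 0 0.3; 0 0 -40 0 0.3; 0 0 -45 0 0.3; -20 0 -15 0 0.3; -40 10 0 0 0.3",
)

```text
t: 22.05
position: [0.4299, 0.1817, 0.1286]
tcp_rot: [0.793, 0.609, 0.003, 0.0]
ft_force: [0.5, -1.2, -0.9]
grip_width: 0.0598
grip_force: 0.0
```

```bash
python3 -c "
from h import *
togo(at('knob',.1),at('knob',-.026),at('knob',.06),at('b1',.06))"
```

```text
t 22.05 p [0.4299 0.1817 0.1286] yaw -14.94955532352603 tilt [0.0048 0.0025] w 0.05979400455000349 gf 0.0 j6 2.23120908634715 F [ 0.4588 -1.1857 -0.8882]
(0.525, -0.052, 0.1) [-201.3  152.    28.5]
(0.525, -0.052, -0.026) [ -0.5  -0.5 126. ]
(0.525, -0.052, 0.06) [  0.3   0.3 -86. ]
(0.4543, -0.217, 0.06) [-177.7  -25.7   -0.7]
```

>>> carry_out(
  series="-33.5 25.5 5 0 0.3; -33.5 25.5 5 0 0.3; -33.5 25.5 5 0 0.3; -33.5 25.5 5 0 0.3; -33.5 25.5 5 0 0.3",
)

```text
t: 22.55
position: [0.5079, -0.0168, 0.1009]
tcp_rot: [0.794, 0.608, 0.0, 0.0]
ft_force: [0.4, 0.5, -0.8]
grip_width: 0.0596
grip_force: 0.0
```

>>> carry_out(
  series="-30 23 5 0 0.3; 0 0 20 0 0.3; 0 0 20 0 0.3; 0 0 0 0 0.3; 0 0 0 0 0.3",
)

```text
t: 23.05
position: [0.5216, -0.0499, 0.0561]
tcp_rot: [0.794, 0.608, -0.0, -0.0]
ft_force: [-0.0, -0.7, -0.5]
grip_width: 0.0594
grip_force: 0.0
```

```bash
python3 -c "
from h import *
togo(at('knob',-.026))"
```

```text
t 23.05 p [ 0.5216 -0.0499  0.0561] yaw -15.123544463393094 tilt [-0.0009 -0.    ] w 0.05935600028494306 gf 0.0 j6 1.7393756199902943 F [-0.0038 -0.6858 -0.5179]
(0.525, -0.052, -0.026) [-1.1  3.9 82.1]
```

>>> carry_out(
  series="-1 4 20 0 0.3; 0 0 25 0 0.3; 0 0 22 0 0.3; 0 0 10 0 0.3; 0 0 5 0 0.3",
)

```text
t: 23.55
position: [0.5257, -0.0517, -0.0259]
tcp_rot: [0.794, 0.608, -0.0, 0.0]
ft_force: [-0.9, -0.5, 0.1]
grip_width: 0.0598
grip_force: 0.0
```

>>> carry_out(
  series="0 0 0 0 0.9; 0 0 0 0 0.9; 0 0 0 0 0.9; 0 0 0 0 0.9; 0 0 0 0 0.9",
)

```text
t: 24.05
position: [0.5264, -0.052, -0.0246]
tcp_rot: [0.794, 0.608, 0.001, 0.001]
ft_force: [-1.8, 0.7, 7.3]
grip_width: 0.0309
grip_force: 59.2
```

```bash
python3 -c "
from h import *
togo(at('knob',.06),at('b1',.06),at('b1',-.0205))"
```

```text
t 24.05 p [ 0.5264 -0.052  -0.0246] yaw -15.119360494978297 tilt [ 0.0021 -0.0001] w 0.030883755017363512 gf 59.245785815874115 j6 1.736155195326547 F [-1.7603  0.6558  7.2596]
(0.525, -0.052, 0.06) [ -0.3  -1.2 -84.6]
(0.4543, -0.217, 0.06) [-177.7  -25.2   -0.1]
(0.4543, -0.217, -0.0205) [-0.  -0.2 80.5]
```

>>> carry_out(
  series="0 0 -15 0 0.9; 0 0 -30 0 0.9; 0 -10 -30 0 0.9; -30 -15 -5 0 0.9; -42 0 0 0 0.9",
)

```text
t: 24.55
position: [0.4826, -0.1144, 0.0562]
tcp_rot: [0.793, 0.609, 0.001, 0.001]
ft_force: [0.4, 0.2, -0.7]
grip_width: 0.0311
grip_force: 59.6
```

>>> carry_out(
  series="-42 0 0 0 0.9; -42 0 0 0 0.9; -22 0 0 0 0.9; 0 0 15 0 0.9; 0 0 15 0 0.9",
)

```text
t: 25.05
position: [0.4554, -0.2188, 0.0248]
tcp_rot: [0.795, 0.607, 0.001, 0.001]
ft_force: [0.3, 0.5, -0.2]
grip_width: 0.0305
grip_force: 59.6
```

```bash
python3 -c "
from h import *
togo(at('b1',-.0196))"
```

```text
t 25.05 p [ 0.4554 -0.2188  0.0248] yaw -15.242101776751749 tilt [ 0.0023 -0.0012] w 0.030536741008391616 gf 59.55224622040987 j6 1.3891018212256094 F [ 0.2565  0.4842 -0.2221]
(0.4543, -0.217, -0.0196) [ 1.4 -1.7 44.4]
```

>>> carry_out(
  series="1 -1 20 0 0.9; 0 0 12 0 0.9; 0 0 3 0 0.9; 0 0 1 0 0.9; 0 0 0 0 0.9",
)

```text
t: 25.55
position: [0.4548, -0.2164, -0.0112]
tcp_rot: [0.794, 0.608, 0.0, 0.001]
ft_force: [0.6, -0.3, -0.4]
grip_width: 0.0308
grip_force: 59.5
```

```bash
python3 -c "
from h import *
togo(at('b1',-.0196))"
```

```text
t 25.55 p [ 0.4548 -0.2164 -0.0112] yaw -15.125420635964304 tilt [ 0.001  -0.0006] w 0.030844656743902736 gf 59.548077672952786 j6 1.3907996858186695 F [ 0.6103 -0.282  -0.4343]
(0.4543, -0.217, -0.0196) [-0.7 -0.3  8.4]
```

>>> carry_out(
  series="0 0 4 0 0.9; 0 0 2 0 0.9; 0 0 1 0 0.9; 0 0 1 0 0.9; 0 0 0 0 0.9",
)

```text
t: 26.05
position: [0.4542, -0.2161, -0.0195]
tcp_rot: [0.794, 0.608, 0.0, 0.0]
ft_force: [-1.8, 1.3, 5.5]
grip_width: 0.0311
grip_force: 60.2
```

>>> carry_out(
  series="0 0 0 0 0.3; 0 0 0 0 0.3; 0 0 0 0 0.3; 0 0 0 0 0.3; 0 0 -15 0 0.3",
)

```text
t: 26.55
position: [0.453, -0.2155, -0.0062]
tcp_rot: [0.794, 0.608, -0.001, -0.001]
ft_force: [-0.0, -0.2, 0.5]
grip_width: 0.0598
grip_force: 0.0
```

>>> carry_out(
  series="0 0 -35 0 0.3; 0 0 -35 0 0.3; 30 0 -15 0 0.3; 43 0 0 0 0.3; 43 0 0 0 0.3",
)

```text
t: 27.05
position: [0.4852, -0.1034, 0.0808]
tcp_rot: [0.795, 0.607, 0.001, 0.001]
ft_force: [0.4, 0.5, -0.9]
grip_width: 0.0598
grip_force: 0.0
```

```bash
python3 -c "
from h import *
togo(at('gear',.06),at('gear',-.027))
crop('scene',250,240,140,110,5,'g1')"
```

```text
t 27.05 p [ 0.4852 -0.1034  0.0808] yaw -15.230273894141057 tilt [ 0.0017 -0.0005] w 0.05984115944282208 gf 0.0 j6 1.6267024338826548 F [ 0.3623  0.5385 -0.9109]
(0.6433, 0.1026, 0.06) [240.3  98.4  21. ]
(0.6433, 0.1026, -0.027) [-0.  -0.2 87. ]
```

View pics/g1.png

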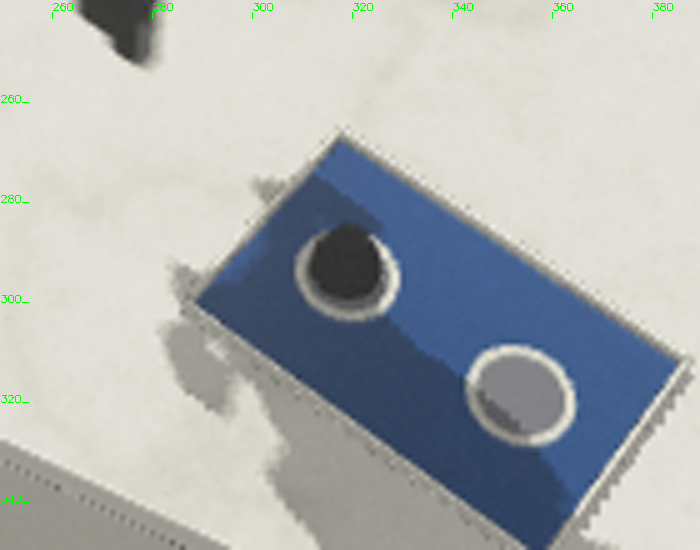

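The knob stands on mark b1 (320,292) and b2 is free at (353.7,318.7). Now the gear.

>>> carry_out(
  series="40 16.5 0 0 0.3; 40 16.5 0 0 0.3; 40 16.5 0 0 0.3; 40 16.5 0 0 0.3; 40 16.5 0 0 0.3",
)

```text
t: 27.6
position: [0.6171, 0.069, 0.0799]
tcp_rot: [0.794, 0.608, -0.0, 0.0]
ft_force: [0.7, -0.9, -0.2]
grip_width: 0.06
grip_force: 0.0
```

>>> carry_out(
  series="30 12 15 0 0.3; 0 0 20 0 0.3; 0 0 0 0 0.3; 0 0 0 0 0.3; 0 0 0 0 0.3",
)

```text
t: 28.1
position: [0.6359, 0.0926, 0.0461]
tcp_rot: [0.794, 0.608, 0.0, 0.0]
ft_force: [-0.4, 0.3, -0.7]
grip_width: 0.0597
grip_force: 0.0
```

```bash
python3 -c "
from h import *
togo(at('gear',-.027))"
```

```text
t 28.1 p [0.6359 0.0926 0.0461] yaw -15.173133646583558 tilt [ 0.0008 -0.    ] w 0.05966752389902017 gf 0.0 j6 1.9803705275335033 F [-0.4263  0.2977 -0.7351]
(0.6433, 0.1026, -0.027) [11.5  4.5 73.1]
```

>>> carry_out(
  series="11 4.5 10 0 0.3; 0 0 25 0 0.3; 0 0 20 0 0.3; 0 0 10 0 0.4; 0 0 5 0 0.4",
)

```text
t: 28.6
position: [0.6427, 0.1027, -0.0258]
tcp_rot: [0.794, 0.608, -0.0, -0.0]
ft_force: [-0.3, -0.1, 0.6]
grip_width: 0.0509
grip_force: 0.0
```

>>> carry_out(
  series="0 0 2.5 0 0.4; 0 0 0 0 0.4; 0 0 0 0 0.4; 0 0 0 0 0.4; 0 0 0 0 0.4",
)

```text
t: 29.1
position: [0.6433, 0.1027, -0.0269]
tcp_rot: [0.794, 0.608, 0.0, 0.0]
ft_force: [0.1, -0.3, 0.7]
grip_width: 0.0511
grip_force: 0.0
```

```bash
python3 -c "
from h import *
togo(at('gear',-.0275))"
```

```text
t 29.1 p [ 0.6433  0.1027 -0.0269] yaw -15.131623242273177 tilt [0.0008 0.    ] w 0.05108995898402086 gf 0.0 j6 1.9932878115165498 F [ 0.0551 -0.3491  0.7219]
(0.6433, 0.1026, -0.0275) [-0.1  0.1  0.6]
```

>>> carry_out(
  series="0 0 1 0 0.9; 0 0 0 0 0.9; 0 0 0 0 0.9; 0 0 0 0 0.9; 0 0 0 0 0.9",
)

```text
t: 29.6
position: [0.6433, 0.1027, -0.0274]
tcp_rot: [0.794, 0.608, 0.0, 0.0]
ft_force: [-1.7, -0.9, 8.6]
grip_width: 0.0372
grip_force: 59.1
```

>>> carry_out(
  series="0 0 -10 0 0.9; 0 0 -20 0 0.9; 0 0 -30 0 0.9; 0 -20 -20 0 0.9; 0 -35 0 0 0.9",
)

```text
t: 30.1
position: [0.5931, 0.1173, 0.0549]
tcp_rot: [0.794, 0.607, 0.003, 0.002]
ft_force: [-0.1, 0.1, -0.5]
grip_width: 0.0372
grip_force: 60.1
```

```bash
python3 -c "
from h import *
togo(at('b2',.055),at('b2',-.0220))"
```

```text
t 30.1 p [0.5931 0.1173 0.0549] yaw -15.196342699185175 tilt [0.0066 0.0011] w 0.03716464514717794 gf 60.05788306501927 j6 2.0313461605585115 F [-0.1191  0.0725 -0.4616]
(0.4303, -0.3145, 0.055) [-459.3  -43.9   -1.7]
(0.4303, -0.3145, -0.022) [-0.2 -0.5 77. ]
```

>>> carry_out(
  series="-42 -15 0 0 0.9; -44 -15 0 0 0.9; -44 -8 0 0 0.9; -44 0 0 0 0.9; -44 0 0 0 0.9",
)

```text
t: 30.6
position: [0.4957, -0.0848, 0.0524]
tcp_rot: [0.794, 0.608, 0.0, 0.0]
ft_force: [0.3, 0.1, 0.1]
grip_width: 0.037
grip_force: 60.1
```

>>> carry_out(
  series="-44 0 0 0 0.9; -44 0 0 0 0.9; -44 0 0 0 0.9; -44 0 0 0 0.9; -40 0 0 0 0.9",
)

```text
t: 31.1
position: [0.4393, -0.2941, 0.0523]
tcp_rot: [0.794, 0.608, 0.0, 0.0]
ft_force: [1.4, 0.8, -0.5]
grip_width: 0.0371
grip_force: 60.1
```

>>> carry_out(
  series="-20 0 0 0 0.9; 0 0 0 0 0.9; 0 0 15 0 0.9; 0 0 15 0 0.9; 0 0 0 0 0.9",
)

```text
t: 31.6
position: [0.4338, -0.3097, 0.0203]
tcp_rot: [0.794, 0.608, -0.0, -0.001]
ft_force: [0.0, 0.5, -0.6]
grip_width: 0.0375
grip_force: 60.1
```

```bash
python3 -c "
from h import *
togo(at('b2',-.0220))"
```

```text
t 31.6 p [ 0.4338 -0.3097  0.0203] yaw -15.092573111949548 tilt [-0.0023  0.0019] w 0.03749731506133305 gf 60.086363797599915 j6 1.2140604155187764 F [ 0.025   0.4977 -0.5516]
(0.4303, -0.3145, -0.022) [-5.6 -2.  42.3]
```

>>> carry_out(
  series="-5 -2 20 0 0.9; 0 0 12 0 0.9; 0 0 4 0 0.9; 0 0 1 0 0.9; 0 0 0 0 0.9",
)

```text
t: 32.1
position: [0.4318, -0.3155, -0.015]
tcp_rot: [0.794, 0.608, 0.0, 0.0]
ft_force: [0.6, -0.3, -0.3]
grip_width: 0.0371
grip_force: 60.1
```

```bash
python3 -c "
from h import *
togo(at('b2',-.0220))"
```

```text
t 32.1 p [ 0.4318 -0.3155 -0.015 ] yaw -15.111388871419358 tilt [ 0.0003 -0.0003] w 0.03708370497018919 gf 60.090981558314525 j6 1.2035208041415262 F [ 0.5649 -0.2798 -0.2946]
(0.4303, -0.3145, -0.022) [ 0.6 -1.8  7. ]
```

>>> carry_out(
  series="0.5 -1.5 3 0 0.9; 0 0 2 0 0.9; 0 0 1 0 0.9; 0 0 1 0 0.9; 0 0 0 0 0.9",
)

```text
t: 32.6
position: [0.4301, -0.3148, -0.0223]
tcp_rot: [0.794, 0.608, -0.0, 0.0]
ft_force: [-1.3, 0.1, 1.7]
grip_width: 0.0372
grip_force: 60.3
```

Contact. Release and withdraw toward the middle, clear of everything.

>>> carry_out(
  series="0 0 0 0 0.3; 0 0 0 0 0.3; 0 0 0 0 0.3; 0 0 0 0 0.3; 0 0 -15 0 0.3",
)

```text
t: 33.1
position: [0.429, -0.3139, -0.0087]
tcp_rot: [0.794, 0.608, -0.0, -0.001]
ft_force: [0.8, 0.2, -0.4]
grip_width: 0.0598
grip_force: 0.0
```

>>> carry_out(
  series="0 0 -35 0 0.3; 0 0 -40 0 0.3; 0 0 -30 0 0.3; 35 0 -10 0 0.3; 43 0 0 0 0.3",
)

```text
t: 33.6
position: [0.4517, -0.2404, 0.1096]
tcp_rot: [0.795, 0.607, 0.001, 0.002]
ft_force: [1.0, -0.2, 0.1]
grip_width: 0.0598
grip_force: 0.0
```

>>> carry_out(
  series="43 0 0 0 0.3; 43 0 0 0 0.3; 43 0 0 0 0.3; 43 0 0 0 0.3; 43 0 0 0 0.3",
)

```text
t: 34.1
position: [0.5068, -0.0301, 0.1077]
tcp_rot: [0.794, 0.608, 0.0, 0.0]
ft_force: [1.4, -1.4, -0.4]
grip_width: 0.0599
grip_force: 0.0
```

```bash
python3 -c "
from h import *
a=arm.read_camera('scene')
o=np.hstack([a[180:270,100:200],a[270:360,280:380]])
o=cv2.resize(o[:,:,::-1],(800,360),interpolation=cv2.INTER_CUBIC)
p=cv2.resize(a[140:320,150:400,::-1],(333,240))
o=np.vstack([o,np.pad(p,((0,0),(0,800-333),(0,0)))])
cv2.imwrite('pics/h1.png',o);togo()"
```

```text
t 34.15 p [ 0.5084 -0.0251  0.1077] yaw -14.958575569539798 tilt [0.0015 0.0027] w 0.0599225595685372 gf 0.0 j6 1.7807827573974775 F [ 1.2496  4.5868 -0.669 ]
```

View pics/h1.png

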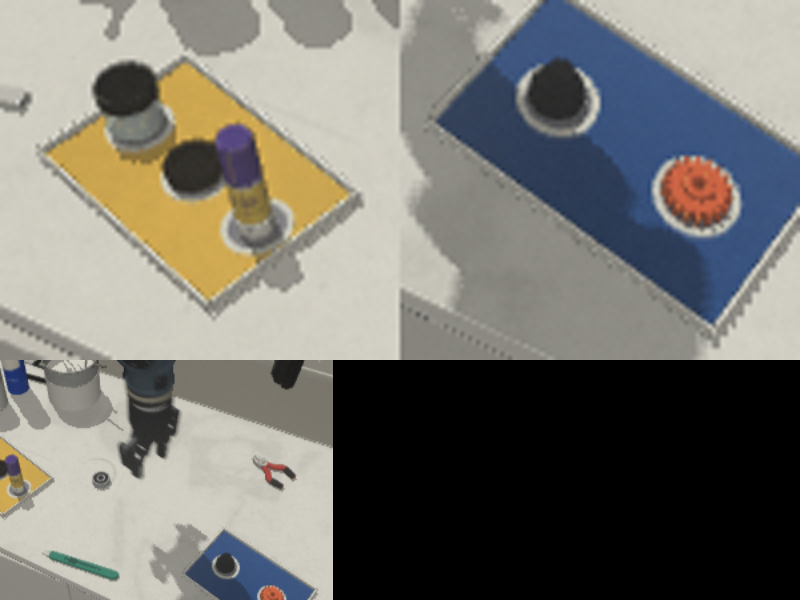

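All five parts stand on their marks: jar (130,205), cap and stick in yellow, knob and gear in blue. The bearing is untouched and the arm is clear. I'll settle the arm, check that the stick is upright, and hand in.

>>> carry_out(
  series="0 0 0 0 0.3; 0 0 0 0 0.3; 0 0 0 0 0.3; 0 0 0 0 0.3; 0 0 0 0 0.3",
)

```text
t: 34.65
position: [0.5064, -0.0328, 0.1076]
tcp_rot: [0.795, 0.607, -0.0, 0.0]
ft_force: [-0.0, 1.3, -0.3]
grip_width: 0.0598
grip_force: 0.0
```

```bash
python3 -c "
from h import *
w=world('scene',158.6,213,.098);print('stick top',w,P['y3'],'cap',world('scene',147.5,221.3,.019),P['y2'],'gear',world('scene',280+297/4-.5,270+187/4-.5,.016),P['b2'])
e=np.abs(w[:2]-P['y3']).max()
if e<.012: print(arm.close_job())"
```

```text
stick top [0.4383 0.2411 0.098 ] (0.433, 0.2405) cap [0.4494 0.305  0.019 ] (0.4535, 0.308) gear [ 0.4303 -0.3136  0.016 ] (0.4303, -0.3145)
the job is handed in; nothing more can be done
None
```

Handed in at about 35 s: the gear and knob are in the blue tray, and the jar, cap and glue stick are in the yellow tray, each upright on its own mark to within about 5 mm in the camera checks; the bearing was left alone, and no verdict came back at hand-in.

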